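# Tare the cup, then weigh the valve weight

## Robot

A 6-joint arm with a two-finger parallel gripper is mounted at the origin on the work surface. World frame = base frame: x ahead of the robot, y to its left, z up, the work surface at z = 0. Lengths are in mm, angles in degrees, forces in N, time in s.
With the tool pointing down it reaches from about 300 to 850 mm from the base axis. Payload 4.2 kg.
Tool frame: the origin (TCP) lies on the mounting face of the last link; the fingertips stand 191 mm ahead of it and the grasp point (between the pads) lies 172 mm ahead of it; z points along the fingers, y is the direction in which the jaws open and shut (so a half turn about z gives the same grasp; the last joint's range is limited). The gripper opens to 91 mm and grips with 3 to 60 N. Pads are 32 mm wide; open, the fingers measure 118 mm over their backs; the gripper's body (76 mm by 178 mm) begins 60 mm behind the grasp point.
Start: joints at [-1.146, 18.312, 89.639, -0, 72.044, -1.146], TCP at [574.998, 0.001, 404.776] pointing down, gripper open.
Joint ranges: [-177.97, 177.97], [-48.28, 115.42], [12.27, 149.76], [-77.06, 257.06], [2.81, 150.46], [-146.56, 146.56]. Speed limits (degrees/s): [147.25, 147.25, 180, 180, 180, 180].

## Interface

Orientations are given as [roll, pitch, yaw] about the fixed x, y, z axes, in that order (R = Rz(yaw) Ry(pitch) Rx(roll)).
In Python, from workcell import env gives the robot as it stands.
- The arm moves only by the shell command python3 -m handwheel 'ROWS' [FORCE]. ROWS is JSON, a list of rows, each an object with "gripper": the opening in per cent of the stroke, from 0 (shut) to 100 (fully open); "travel": the shift along the tool's x, y, z in m, a list of three; "twist": the turn about the tool's z in rad. In form: [{"gripper": gripper, "travel": [x, y, z], "twist": twist}, ...]. A call has 1 to 5 rows; each row shifts and turns the commanded pose from where the row before left it, along the tool's axes as they then stand; what a row does not reach is not made up. A row lasts 1/12 s, in which the tool goes at most 41.7 mm and 7.16 degrees, less where a joint would pass 70% of its speed; a pose out of reach is approached as far as the arm can. A call with a gripper value outside its range is refused whole. The fingers move at their own pace and stop on an object; FORCE is the grip in N (left out, the last holds). Time passes only in rows, so rows that do not move let the fingers close. It gives the time, the measured TCP pose, the force and the opening at its end, in the units of the state.
- env.state(): the state, without advancing time (a new reading comes with each control period).
- env.grab_frame(name): name is "scene" or "side" or "wrist"; returns a dict with "frame" (384x512x3 uint8, red, green, blue), "intrinsics" (3x3 intrinsics, pixels), "extrinsics" (4x4, takes a point from camera to world coordinates). Camera axes: x right, y down, z forward; pixel columns grow to the right and rows downward; lengths in mm; the calibration is good to about 2 mm. A picture is of the moment at which its call begins. There is no depth.
- env.job_done(): hands the job in, once; it reports no verdict.
Trained networks look in the newest picture that a camera, given by its name, has taken for a name from the list of things; names that differ only in an ending like _2 or _b are one class to them, and where a whole thing is asked for, a point or a joint stands for the part that bears it (a point fixed in the world has none). Each returns a list of dicts, best first, with "confidence" (0 to 1); they miss things now and then, are a little off and sometimes report something else, mostly with a low value. They report only what shows in the picture. A call takes as long as a camera call. They do not tell look-alikes from the thing itself.
- env.trace(camera, thing): "pixels" (384x512 bool, what is visible of it) and "uv" ([column, row] in pixels, amid what is visible of it).
- env.pinpoint(camera, thing): "uv" ([column, row] in pixels: a listed point, or the origin of a listed thing).
The state is a dict: "time_s": time; "qpos": joint angles; "qvel": joint speeds; "effort": joint torques, N m; "ee_pos": TCP position; "ee_rot": TCP orientation; "force": force on the tool from outside, world axes, zero at the start; "torque": the same for the moment, N m; "gripper_width": finger opening in mm.
Only numpy, scipy, OpenCV 4.12 (cv2) and the standard library are available. Lean on these libraries where they do the work, as an engineer would, in place of code of your own. Each camera call takes 0.05 s, during which the arm holds its last target. There are 200 camera calls.

## Task

Put the empty steel cup on the kitchen scale's plate with all four feet fully home in the plate's pockets: the plate swivels and its angle is not known, so turn the cup under light pressure until it drops in, and let go of it. Then press the round tare key fully down for a moment, hands off the cup, and only after that set the steel valve weight gently upright in the cup, without dropping it. Never press hard on the scale, press tare only with the empty cup seated, and leave the other goods where they are.

Things in the scene. Friction and masses are not known exactly. Their poses are not given: they have to be found in the camera images.
- cup_center (a point): Small round steel weighing cup, loose, open on top, 0.10 to 0.17 kg. Point on its axis, half-way up, 24 mm above the undersides of its feet. 48 mm tall over all, 60 mm outside diameter (straight wall from 12 mm up to the rim), wall 2.5 mm, inner floor 11 mm above the foot undersides. Can be gripped across its outside from above.
- cup_base (a point): Centre of the cup's base, on its axis, 7 mm above the undersides of its feet. Under the base stand four identical round feet, 8 mm across and 7 mm tall, 20 mm from the axis, one each along the cup's +x, -x, +y and -y.
- deck (a point): Centre of the top face of the scale's square metal plate (66 x 66 mm), 62 mm above the counter when empty; a round pan 100 mm across lies just under it. Axes are the housing's, NOT the pockets'. Feet resting between the pockets, cup_center is 24 mm above this point; fully seated, cup base flat on the plate, 17 mm. The point sinks with the plate (see plate_axis).
- plate_axis (a point): Fixed point of the housing on the plate's vertical swivel axis, 34 mm above the counter. The plate has four pockets, 13 mm across, 8.5 mm deep, 20 mm from the axis, 90 degrees apart, for the cup's feet. It swivels stiffly (0.3 N m) and was left at an unknown angle that is not measured here. It is sprung: sinks from about 0.6 N on, then 0.6 N per mm, 12 mm at most.
- tare_top (a point): Centre of the top face of the tare key: round, white, 30 mm across, in front of the plate, the larger of two keys on the scale (the small square one and the dark display do nothing). It goes down 6 mm and takes about 5 N to press fully.
- tare (a joint): How far the tare key is pressed: 0 up, 0.006 m fully down.
- scale: White kitchen scale housing, fixed: 230 mm (its x) by 170 mm (its y) by 34 mm tall, origin at the centre of its underside. Plate axis at x = +45 mm, y = 0; tare key at x = -78 mm, y = -12 mm in its axes. More than about 20 N anywhere on the scale spoils it.
- weight_center (a point): Steel pressure-cooker valve weight, loose, standing, 0.14 to 0.24 kg. Point on its axis, half-way up, 40 mm above its underside. 80 mm tall: round body 30 mm across up to 36 mm, cone, then straight stem 18 mm across from 42 mm to the top, to grip it by. Standing in the cup, it rises 43 mm above the rim and this point is 27 mm above cup_center.
- jar_mark (a point): Bystander, to be left alone: glass jar, 56 mm wide, 90 mm tall; point at its middle, on its axis.
- mug_mark (a point): Bystander, to be left alone: white mug, 82 mm wide, 90 mm tall, with a handle at +y; point at its middle, on its axis.
- carton_mark (a point): Bystander, to be left alone: small cardboard carton 90 x 120 x 60 mm; point at its middle, on its axis.
- dish_mark (a point): Bystander, to be left alone: white bowl, 124 mm wide, 40 mm tall; point at its middle, on its axis.
- spoon_mark (a point): Bystander, to be left alone: steel spoon lying along its x; point at the spoon's origin.
- pan_lid_mark (a point): Bystander, to be left alone: steel pan lid, 150 mm wide, 47 mm tall with a knob; point at its middle, on its axis.
Mind the look-alikes: they are no part of the job. What is shaped like the part that bears cup_center but red is not meant. Leave any orange look-alike of the part that bears weight_center alone.

How it is judged:
By the outcome, as a careful person would: the job done as asked, in the order asked, and still so for the second after the job is handed in, with the robot touching nothing.
It also fails if it takes over 67 s, if anything falls off the work surface, if the arm or the gripper's body presses on something with over 40 N, if the wrist force passes 120 N, or if a joint passes its speed limit or range.

## Working session

There is one attempt and no reset: what is moved stays moved. The work goes in short steps, Python scripts to look and compute and a shell command to move; the robot and the scene stay as the last step left them, time stands still between calls to the robot, and variables do not carry over. Pictures are saved under pics/ and viewed, about 8 in all and at most 12, crops included, and the job is handed in when it is done.

```bash
mkdir -p pics; ls; cat > h.py <<'E'
import numpy as np, cv2
from workcell import env
def ray(f,uv):
    K=np.array(f["intrinsics"]);T=np.array(f["extrinsics"])
    d=T[:3,:3]@np.linalg.solve(K,[uv[0],uv[1],1.]);return T[:3,3],d/np.linalg.norm(d)
def onz(f,uv,z):
    o,d=ray(f,uv);return o+d*(z-o[2])/d[2]
def proj(f,p):
    K=np.array(f["intrinsics"]);T=np.linalg.inv(np.array(f["extrinsics"]))
    c=T[:3,:3]@np.array(p,float)+T[:3,3];u=K@c;return u[:2]/u[2]
def tri(rs):
    A=0;b=0
    for o,d in rs:
        P=np.eye(3)-np.outer(d,d);A=A+P;b=b+P@o
    return np.linalg.solve(A,b)
def save(n,f): cv2.imwrite(f"pics/{n}.png",cv2.cvtColor(f,cv2.COLOR_RGB2BGR))
E
python3 - <<'E'
from h import *
np.set_printoptions(precision=1,suppress=True)
Z=dict(cup_center=24,deck=62,tare_top=40,weight_center=40)
F={}
for c in("scene","side"):
    f=F[c]=env.grab_frame(c)
    for t in list(Z)+["scale","plate_axis"]:
        for r in env.pinpoint(c,t)[:4]: print(c,t,np.round(r["uv"]),round(r["confidence"],2),onz(f,r["uv"],Z.get(t,0 if t=="scale" else 34)))
save("a",np.vstack([F["scene"]["frame"],F["side"]["frame"]])[:, :])
im=np.hstack([F["scene"]["frame"],F["side"]["frame"]]);save("a",cv2.resize(im,(800,300),interpolation=cv2.INTER_AREA))
print(env.state())
E
```

```text
pics
scene cup_center [313. 235.] 0.9 [489.7 252.6  24. ]
scene cup_center [339. 222.] 0.86 [377.5 265.1  24. ]
scene deck [260. 198.] 0.74 [549.7  43.5  62. ]
scene tare_top [280. 185.] 0.49 [435.7  14.6  40. ]
scene weight_center [327. 299.] 0.56 [628.  457.1  40. ]
scene weight_center [222. 158.] 0.52 [ 526.7 -238.    40. ]
scene weight_center [228. 167.] 0.5 [ 534.3 -179.7   40. ]
scene scale [268. 205.] 0.71 [509.7  41.6  -0. ]
scene scale [314. 236.] 0.63 [475.2 246.8   0. ]
scene plate_axis [258. 206.] 0.89 [562.7  50.4  34. ]
side cup_center [188. 166.] 0.83 [382.8 249.4  24. ]
side cup_center [217. 156.] 0.78 [492.3 262.2  24. ]
side cup_center [239. 197.] 0.72 [493.8  36.4  24. ]
side cup_center [254. 358.] 0.16 [ 338.1 -461.3   24. ]
side deck [285. 260.] 0.7 [ 510.4 -265.4   62. ]
side tare_top [225. 196.] 0.6 [448.2  45.3  40. ]
side weight_center [274. 243.] 0.76 [ 514.4 -187.5   40. ]
side weight_center [288. 257.] 0.61 [ 530.3 -247.1   40. ]
side scale [245. 199.] 0.65 [514.8  42.4   0. ]
side scale [254. 359.] 0.32 [ 341.1 -454.1    0. ]
side plate_axis [259. 191.] 0.7 [557.9  28.5  34. ]
{'time_s': 0.7, 'qpos': array([-1.1, 18.3, 89.6,  0. , 72. , -1.1]), 'qvel': array([-0. ,  0.1,  0. , -0. ,  0.1,  0. ]), 'effort': array([ -0. , -41.2, -23.2,   0.1,   0. ,   0. ]), 'ee_pos': array([575. ,  -0. , 404.8]), 'ee_rot': array([180.,  -0.,  90.]), 'force': array([-0.1, -0.4, -0.2]), 'torque': array([ 0. , -0.1,  0. ]), 'gripper_width': 91.3819234968975}
```

```bash
python3 - <<'E'
from h import *
f=env.grab_frame("scene")["frame"];g=env.grab_frame("side")["frame"];w=env.grab_frame("wrist")["frame"]
a=cv2.resize(f[130:280,190:390],(400,300),interpolation=cv2.INTER_CUBIC)
b=cv2.resize(g[130:280,150:350],(400,300),interpolation=cv2.INTER_CUBIC)
c=cv2.resize(w,(400,300),interpolation=cv2.INTER_AREA)
d=cv2.resize(f,(400,300),interpolation=cv2.INTER_AREA)
save("b",np.vstack([np.hstack([a,b]),np.hstack([c,d])]))
E
```

```text
(no output)
```

View pics/b.png

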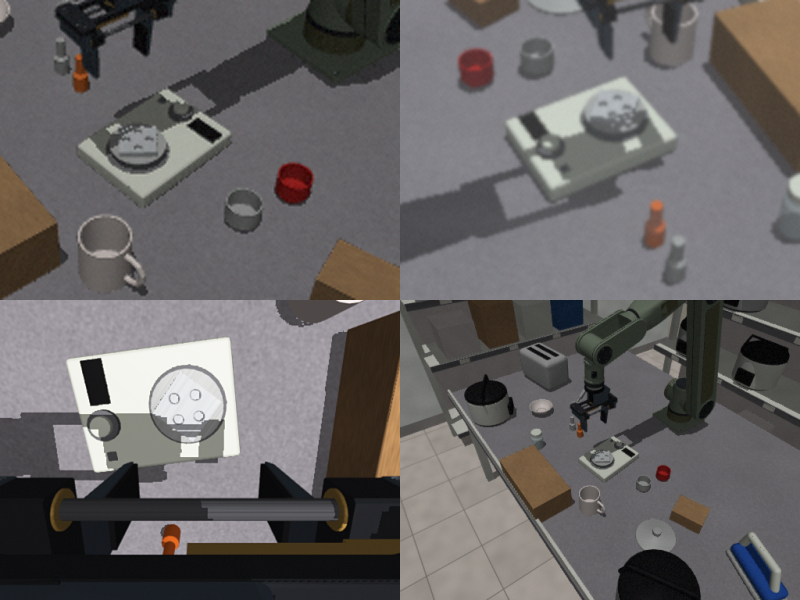

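The steel cup is at scene (313,235) / side (217,156), and the red one at scene (339,222) / side (188,166). The steel weight is at scene (222,158) / side (288,257), with the orange one at (228,167) / (274,243). The grey ones fit the description, and the enlarged crop confirms it. The wrist camera also shows the plate's pockets.

```bash
python3 - <<'E'
from h import *
np.set_printoptions(precision=1,suppress=True)
F={c:env.grab_frame(c) for c in("scene","side","wrist")}
for n,a,b in(("cup",(313,235),(217,156)),("red",(339,222),(188,166)),("weight",(222,158),(288,257)),("orange",(228,167),(274,243))):
    print(n,tri([ray(F["scene"],a),ray(F["side"],b)]))
for t,z in(("deck",62),("tare_top",40),("plate_axis",34),("scale",0)):
    for r in env.pinpoint("wrist",t)[:2]: print(t,np.round(r["uv"]),round(r["confidence"],2),onz(F["wrist"],r["uv"],z))
for c in ("scene","side"):
  for r in env.trace(c,"tare_top")[:2]:print(c,r["uv"],onz(F[c],r["uv"],40))
  for t in("cup_center","weight_center"):
    for r in env.trace(c,t)[:2]:
        m=r["pixels"];print(c,t,r["uv"],onz(F[c],r["uv"],24 if t[0]=='c' else 40),F[c]["frame"][m].mean(0))
w=F["wrist"]["frame"];save("c",cv2.resize(w[60:200,70:310],None,fx=3.3,fy=3.3,interpolation=cv2.INTER_CUBIC))
T=np.array(F["wrist"]["extrinsics"]);print(T)
E
```

```text
cup [492.5 256.7  28. ]
red [379.7 259.8  17.9]
weight [ 527.2 -243.    38.2]
orange [ 523.9 -185.    31.1]
deck [236. 136.] 0.56 [556.   45.5  62. ]
deck [209. 140.] 0.45 [527.8  41.4  62. ]
tare_top [129. 166.] 0.89 [433.   10.1  40. ]
scale [207. 136.] 0.71 [516.3  39.4   0. ]
scene [281.4, 182.9] [425.6  10.4  40. ]
scene cup_center [314.2, 235.5] [488.3 258.3  24. ] [84.1 85.  84.2]
scene cup_center [339.9, 219.5] [367.5 258.2  24. ] [86.4 17.1 16.4]
side cup_center [220.2, 154.6] [506.9 264.8  24. ] [ 99.2 100.8 101.3]
side cup_center [190.4, 164.3] [392.6 253.5  24. ] [102.7  53.2  54.4]
side weight_center [276.6, 247.0] [ 514.9 -202.7   40. ] [127.1  86.8  71.6]
side weight_center [289.4, 261.3] [ 526.9 -260.4   40. ] [106.6 108.2 109.2]
[[  1.   -0.   -0.  574.7]
 [ -0.   -1.   -0.3  73.8]
 [  0.    0.3  -1.  384.7]
 [  0.    0.    0.    1. ]]
```

View pics/c.png

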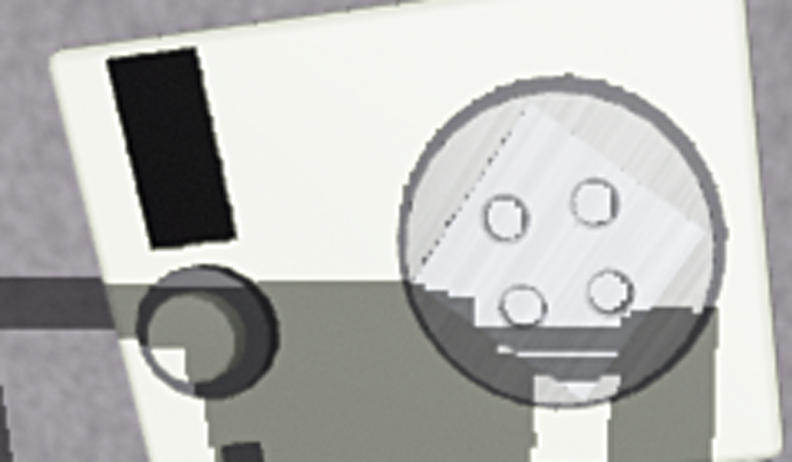

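Pockets in the crop are at (506,218), (596,203), (610,291) and (523,306), and the key face is at about (192,338). I'll move over the cup and work out the plate at the same time.

```bash
python3 - <<'E'
from h import *
np.set_printoptions(precision=1,suppress=True)
f=env.grab_frame("wrist")
g=lambda u,v:(70+u/3.3,60+v/3.3)
P=np.array([onz(f,g(*p),62) for p in((506,218),(596,203),(610,291),(523,306))])
c=P.mean(0);d=P-c;print(c,np.hypot(d[:,0],d[:,1]),np.degrees(np.arctan2(d[:,1],d[:,0]))%90)
print("key",onz(f,g(192,338),40),"pan",onz(f,g(562,245),60))
# housing yaw from display & edges (top z=34)
E_=[onz(f,g(*p),34) for p in((50,57),(742,0),(780,445))];print(np.array(E_))
E
python3 -m handwheel '[{"gripper":100,"travel":[0.037,-0.012,0.010],"twist":0},{"gripper":100,"travel":[0.037,-0.012,0.010],"twist":0},{"gripper":100,"travel":[0.037,-0.012,0.010],"twist":0},{"gripper":100,"travel":[0.037,-0.012,0.010],"twist":0},{"gripper":100,"travel":[0.037,-0.012,0.010],"twist":0}]' 15
python3 -m handwheel '[{"gripper":100,"travel":[0.036,-0.012,0.010],"twist":0},{"gripper":100,"travel":[0.036,-0.011,0.010],"twist":0},{"gripper":100,"travel":[0,0,0],"twist":0},{"gripper":100,"travel":[0,0,0],"twist":0}]'
python3 - <<'E'
from h import *
np.set_printoptions(precision=1,suppress=True)
f=env.grab_frame("wrist")
for r in env.pinpoint("wrist","cup_center")[:2]:print(r["uv"],r["confidence"],onz(f,r["uv"],24))
s=env.state();print(s["ee_pos"],s["ee_rot"],s["time_s"])
save("d",f["frame"])
E
```

```text
[559.2  43.8  62. ] [19.8 19.7 19.6 19.7] [54.9 53.6 54.9 54.1]
key [432.6  13.8  40. ] pan [560.2  46.7  60. ]
[[394.  104.8  34. ]
 [617.5 121.8  34. ]
 [636.  -26.1  34. ]]
time_s: 1.97
ee_pos: [514.2, 186.4, 354.5]
ee_rot: [180.0, -0.0, 90.0]
force: [1.2, 0.4, -0.6]
gripper_width: 91.5
time_s: 2.3
ee_pos: [491.2, 258.6, 334.1]
ee_rot: [-179.9, 0.0, 90.2]
force: [-0.3, -0.8, 0.1]
gripper_width: 91.0
[142.4, 185.9] 0.81 [382.3 258.3  24. ]
[254.8, 197.5] 0.59 [491.  246.9  24. ]
[492.2 256.7 335. ] [180.   0.  90.] 2.4
```

View pics/d.png

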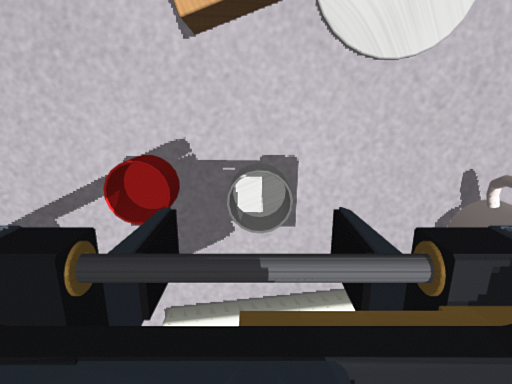

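The steel cup is between the fingers with its rim centre near (260,200). The red cup is to the left at (142,188), with room for the finger.

```bash
python3 - <<'E'
from h import *
np.set_printoptions(precision=1,suppress=True)
f=env.grab_frame("wrist")
for t in env.trace("wrist","cup_center")[:2]:
    m=t["pixels"].astype(np.uint8);c=max(cv2.findContours(m,0,1)[0],key=cv2.contourArea)
    print(t["uv"],cv2.boundingRect(c),cv2.fitEllipse(c))
    print(f["frame"][t["pixels"]].mean(0))
for z in (48,):print(onz(f,(260,200),z))
for p in((491,252,48),(491,257,48)):print(proj(f,p), proj(f,np.add(p,(30,0,0))),proj(f,np.add(p,(0,30,0))),proj(f,np.add(p,(0,-30,0))))
E
```

```text
[140.0, 186.8] (102, 153, 75, 70) ((139.1064910888672, 186.66009521484375), (64.5661849975586, 75.81295776367188), 62.88432693481445)
[110.3  17.8  16.9]
[254.5, 197.6] (225, 162, 66, 70) ((257.3939514160156, 196.3041534423828), (64.6397933959961, 69.011474609375), 176.2978057861328)
[134.8 135.1 134.4]
[497.1 249.6  48. ]
[253.2 197.5] [286.6 197.4] [253.1 164.5] [253.3 228.6]
[253.2 192.1] [286.7 192.1] [253.1 158.9] [253.2 223.6]
```

```bash
python3 -m handwheel '[{"gripper":100,"travel":[-0.007,0.004,0.020],"twist":0},{"gripper":100,"travel":[0,0,0.036],"twist":0},{"gripper":100,"travel":[0,0,0.036],"twist":0},{"gripper":100,"travel":[0,0,0.025],"twist":0},{"gripper":100,"travel":[0,0,0.010],"twist":0}]'
python3 - <<'E'
from h import *
np.set_printoptions(precision=1,suppress=True)
s=env.state();print(s["ee_pos"],s["force"])
f=env.grab_frame("wrist");save("e",f["frame"])
p=s["ee_pos"];print(proj(f,(p[0],p[1],48)),proj(f,(p[0],p[1]+30,48)),proj(f,(p[0]+30,p[1],48)),proj(f,(p[0]-30,p[1],48)))
E
```

```text
time_s: 2.92
ee_pos: [495.5, 248.1, 204.7]
ee_rot: [-179.7, 0.2, 89.9]
force: [-0.7, 0.7, -0.2]
gripper_width: 91.2
[495.5 248.1 204.7] [-0.7  0.7 -0.2]
[256.7 262.9] [256.7 204.3] [318.3 262.8] [195.4 262.9]
```

View pics/e.png

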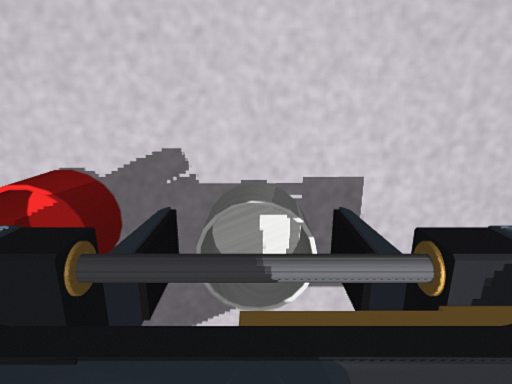

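The rim spans columns 197–315 with its far edge at row 202, so the cup is centred to about 1 mm. I'll grip and lift it.

```bash
python3 -m handwheel '[{"gripper":50,"travel":[-0.001,0,0],"twist":0},{"gripper":50,"travel":[0,0,0],"twist":0},{"gripper":50,"travel":[0,0,0],"twist":0},{"gripper":50,"travel":[0,0,0],"twist":0},{"gripper":50,"travel":[0,0,0],"twist":0}]' 20
python3 -m handwheel '[{"gripper":50,"travel":[0,0,0],"twist":0},{"gripper":50,"travel":[0,0,-0.020],"twist":0},{"gripper":50,"travel":[0,0,-0.030],"twist":0},{"gripper":50,"travel":[0,0,-0.035],"twist":0},{"gripper":50,"travel":[0,0,-0.035],"twist":0}]'
python3 - <<'E'
from h import *
s=env.state();print(s["ee_pos"],s["force"],s["gripper_width"],s["qpos"])
E
```

```text
time_s: 3.38
ee_pos: [496.2, 249.1, 209.1]
ee_rot: [179.9, -0.1, 90.0]
force: [-2.0, 0.1, 2.1]
gripper_width: 60.6
time_s: 3.8
ee_pos: [495.6, 248.9, 328.6]
ee_rot: [-179.9, 0.0, 90.0]
force: [1.7, 0.5, -1.5]
gripper_width: 58.6
[495.5792947  248.87671193 328.58227218] [ 1.6961829   0.52424523 -1.49382319] 58.55142010207215 [ 2.54794932e+01  1.99155752e+01  9.89313816e+01 -9.69305092e-03
  6.12487680e+01  2.54725428e+01]
```

```bash
python3 -m handwheel '[{"gripper":50,"travel":[-0.0385,0.009,0],"twist":0},{"gripper":50,"travel":[-0.0385,0.009,0],"twist":0},{"gripper":50,"travel":[-0.0385,0.009,0],"twist":0},{"gripper":50,"travel":[-0.0385,0.009,0],"twist":0},{"gripper":50,"travel":[-0.0385,0.009,0],"twist":0}]'
python3 -m handwheel '[{"gripper":50,"travel":[-0.0385,0.009,0],"twist":0},{"gripper":50,"travel":[-0.038,0.009,0],"twist":0},{"gripper":50,"travel":[0,0,0],"twist":0},{"gripper":50,"travel":[0,0,0],"twist":0}]'
python3 - <<'E'
from h import *
f=env.grab_frame("wrist");s=env.state();print(s["ee_pos"],s["ee_rot"],s["force"])
u,v=proj(f,(559,44,62));print(u,v)
np.set_printoptions(precision=1,suppress=True)
for t,z in(("deck",62),("tare_top",40)):
    for r in env.pinpoint("wrist",t)[:2]:print(t,r["uv"],r["confidence"],onz(f,r["uv"],z))
im=cv2.resize(f["frame"],(512,384))
save("f",cv2.resize(f["frame"][:260,50:446],(792,520),interpolation=cv2.INTER_CUBIC))
E
```

```text
time_s: 4.22
ee_pos: [540.8, 54.9, 327.9]
ee_rot: [180.0, 0.0, 90.0]
force: [1.3, 0.8, -1.5]
gripper_width: 58.5
time_s: 4.55
ee_pos: [559.1, -21.8, 327.5]
ee_rot: [-180.0, -0.0, 89.8]
force: [0.5, 1.3, -1.5]
gripper_width: 58.7
[558.79607846 -20.4394646  327.49328197] [-1.79956477e+02 -3.56107328e-02  8.98952397e+01] [ 0.30439423 -0.09922435 -1.76793463]
254.3066007441122 117.92999348265275
deck [253.0, 120.9] 0.93 [558.   41.8  62. ]
tare_top [107.7, 154.1] 0.66 [431.6  13.3  40. ]
```

View pics/f.png

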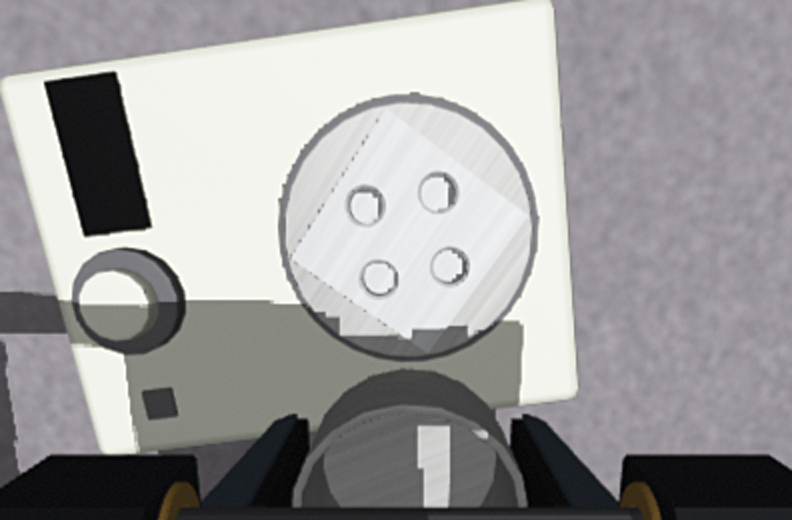

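```bash
python3 - <<'E'
from h import *
f=env.grab_frame("wrist")
for y in(30,-30):print(proj(f,(558.8,-20.4+y,167.5)))
E
python3 -m handwheel '[{"gripper":50,"travel":[0.032,0,0],"twist":0},{"gripper":50,"travel":[0.032,0,0],"twist":0},{"gripper":50,"travel":[0,0,0.025],"twist":0},{"gripper":50,"travel":[0,0,0.020],"twist":0},{"gripper":50,"travel":[0,0,0.008],"twist":0}]'
python3 -m handwheel '[{"gripper":50,"travel":[0,0,0],"twist":0},{"gripper":50,"travel":[0,0,0.002],"twist":0},{"gripper":50,"travel":[0,0,0.002],"twist":0},{"gripper":50,"travel":[0,0,0.001],"twist":0},{"gripper":50,"travel":[0,0,0],"twist":0}]'
```

```text
[255.61359273 205.83422313]
[255.51309932 314.6413193 ]
time_s: 5.17
ee_pos: [557.7, 46.1, 272.5]
ee_rot: [-179.7, 0.0, 90.2]
force: [-1.7, -0.1, -2.3]
gripper_width: 58.5
time_s: 5.58
ee_pos: [559.4, 43.9, 270.6]
ee_rot: [179.9, -0.0, 90.0]
force: [0.5, -0.0, -0.9]
gripper_width: 58.5
```

```bash
python3 -m handwheel '[{"gripper":50,"travel":[-0.0015,0,0.002],"twist":0},{"gripper":50,"travel":[0,0,0.002],"twist":0},{"gripper":50,"travel":[0,0,0],"twist":0},{"gripper":50,"travel":[0,0,0],"twist":0}]'
python3 -c "
from h import *;s=env.state();print(s['force'],s['torque'])"
python3 -m handwheel '[{"gripper":50,"travel":[0,0,0],"twist":0.06},{"gripper":50,"travel":[0,0,0],"twist":0.06},{"gripper":50,"travel":[0,0,0],"twist":0.06},{"gripper":50,"travel":[0,0,0],"twist":0}]'
python3 -c "
from h import *;s=env.state();print(s['force'],s['torque'])"
```

```text
time_s: 5.92
ee_pos: [559.5, 42.4, 266.3]
ee_rot: [179.9, -0.0, 90.0]
force: [1.1, 1.0, 1.4]
gripper_width: 58.6
[1.12262671 0.9921281  1.41365645] [ 0.14109142 -0.24598456 -0.01371537]
time_s: 6.25
ee_pos: [559.1, 42.3, 266.1]
ee_rot: [180.0, 0.0, 79.6]
force: [0.5, 0.0, 1.5]
gripper_width: 58.4
[0.52286246 0.03089348 1.47476222] [-0.07283953 -0.06134637 -0.02312415]
```

```bash
R='x'; for i in 1; do :; done
python3 -m handwheel '[{"gripper":50,"travel":[0,0,0],"twist":0.06},{"gripper":50,"travel":[0,0,0],"twist":0.06},{"gripper":50,"travel":[0,0,0],"twist":0.06},{"gripper":50,"travel":[0,0,0],"twist":0}]'
python3 -c "
from h import *;s=env.state();print(s['force'],s['torque'])"
python3 -m handwheel '[{"gripper":50,"travel":[0,0,0],"twist":0.06},{"gripper":50,"travel":[0,0,0],"twist":0.06},{"gripper":50,"travel":[0,0,0],"twist":0.06},{"gripper":50,"travel":[0,0,0],"twist":0}]'
python3 -c "
from h import *;s=env.state();print(s['force'],s['torque'])"
```

```text
time_s: 6.58
ee_pos: [559.0, 42.4, 266.0]
ee_rot: [180.0, 0.0, 69.4]
force: [0.7, 0.3, 1.4]
gripper_width: 58.6
[0.67084211 0.30326948 1.40523568] [-0.0861361   0.01568112 -0.08107918]
time_s: 6.92
ee_pos: [559.0, 42.4, 265.9]
ee_rot: [180.0, 0.0, 59.1]
force: [0.3, -0.6, 1.8]
gripper_width: 58.7
[ 0.2581674  -0.60538108  1.76138191] [-0.08362934  0.05357069 -0.02493696]
```

```bash
python3 -m handwheel '[{"gripper":50,"travel":[0,0,0],"twist":0.06},{"gripper":50,"travel":[0,0,0],"twist":0.06},{"gripper":50,"travel":[0,0,0],"twist":0.06},{"gripper":50,"travel":[0,0,0],"twist":0}]'
python3 -c "
from h import *;s=env.state();print(s['force'],s['torque'])"
python3 -m handwheel '[{"gripper":50,"travel":[0,0,0],"twist":0.06},{"gripper":50,"travel":[0,0,0],"twist":0.06},{"gripper":50,"travel":[0,0,0],"twist":0.06},{"gripper":50,"travel":[0,0,0],"twist":0}]'
python3 -c "
from h import *;s=env.state();print(s['force'],s['torque'])"
```

```text
time_s: 7.25
ee_pos: [559.0, 42.4, 265.9]
ee_rot: [180.0, 0.0, 48.9]
force: [0.8, -0.4, 2.2]
gripper_width: 58.5
[ 0.84991938 -0.37441472  2.15936459] [-0.07535615  0.00828065 -0.00298049]
time_s: 7.58
ee_pos: [558.9, 42.5, 265.5]
ee_rot: [-180.0, 0.0, 38.6]
force: [-0.2, 1.0, -1.0]
gripper_width: 58.6
[-0.22636605  0.97699245 -0.98289201] [ 0.10336446 -0.04616692 -0.00641754]
```

The vertical force fell from +2.2 to −1.0 at yaw about 39, so the feet have found the pockets. I'll press down gently.

```bash
python3 -m handwheel '[{"gripper":50,"travel":[0,0,0.001],"twist":0.0},{"gripper":50,"travel":[0,0,0.001],"twist":0},{"gripper":50,"travel":[0,0,0.001],"twist":0},{"gripper":50,"travel":[0,0,0],"twist":0}]'
python3 -c "
from h import *;s=env.state();print(s['force'],s['torque'])"
python3 -m handwheel '[{"gripper":50,"travel":[0,0,0.001],"twist":0.0},{"gripper":50,"travel":[0,0,0.001],"twist":0},{"gripper":50,"travel":[0,0,0],"twist":0},{"gripper":50,"travel":[0,0,0],"twist":0}]'
python3 -c "
from h import *;s=env.state();print(s['force'],s['torque'])"
```

```text
time_s: 7.92
ee_pos: [558.9, 42.6, 262.4]
ee_rot: [-180.0, 0.0, 38.5]
force: [-0.6, 1.6, -0.7]
gripper_width: 58.6
[-0.61310128  1.57665473 -0.67588906] [ 0.09013028  0.04007762 -0.01339104]
time_s: 8.25
ee_pos: [558.9, 42.6, 260.8]
ee_rot: [-180.0, 0.0, 38.4]
force: [-1.0, -0.2, 0.5]
gripper_width: 58.7
[-1.04017997 -0.16305136  0.48885386] [0.19055463 0.2127196  0.08253719]
```

```bash
python3 -m handwheel '[{"gripper":50,"travel":[0,0,-0.001],"twist":0.0},{"gripper":100,"travel":[0,0,0],"twist":0},{"gripper":100,"travel":[0,0,0],"twist":0},{"gripper":100,"travel":[0,0,0],"twist":0},{"gripper":100,"travel":[0,0,0],"twist":0}]'
python3 -m handwheel '[{"gripper":100,"travel":[0,0,-0.015],"twist":0.0},{"gripper":100,"travel":[0,0,-0.035],"twist":0},{"gripper":100,"travel":[0,0,-0.04],"twist":0},{"gripper":100,"travel":[0,0,-0.015],"twist":0},{"gripper":0,"travel":[0,0,0],"twist":0}]'
python3 - <<'E'
from h import *
np.set_printoptions(precision=1,suppress=True)
F={c:env.grab_frame(c) for c in("scene","side","wrist")}
s=env.state();print(s["ee_pos"],s["ee_rot"],s["force"])
rs=[]
for c in F:
    for r in env.pinpoint(c,"tare_top")[:2]:print(c,r["uv"],r["confidence"],onz(F[c],r["uv"],45))
    for r in env.pinpoint(c,"cup_center")[:3]:print(c,"cup",r["uv"],r["confidence"],onz(F[c],r["uv"],78))
for c in F:
    print(c,proj(F[c],(559,43,79)),proj(F[c],(434,17,45)))
def crop(f,p,h,n=400,m=300):
    u,v=proj(f,p).astype(int);u=max(u,int(h*4/3));v=max(v,h);return cv2.resize(f["frame"][v-h:v+h,u-int(h*4/3):u+int(h*4/3)],(n,m),interpolation=cv2.INTER_CUBIC)
q=(510,35,50)
save("g",np.vstack([np.hstack([crop(F["scene"],q,36),crop(F["side"],q,36)]),np.hstack([cv2.resize(F["wrist"]["frame"],(400,300)),np.zeros((300,400,3),np.uint8)])]))
E
```

```text
time_s: 8.67
ee_pos: [559.1, 42.4, 261.8]
ee_rot: [180.0, -0.0, 38.4]
force: [0.1, -0.7, 0.1]
gripper_width: 82.4
time_s: 9.08
ee_pos: [560.0, 42.5, 371.6]
ee_rot: [179.7, -0.5, 38.4]
force: [1.1, 0.6, -0.0]
gripper_width: 87.2
[558.5  42.4 365.8] [-179.9    0.1   38.4] [ 0.3  0.3 -0. ]
scene [281.7, 182.6] 0.46 [427.3  13.8  45. ]
scene cup [337.4, 219.5] 0.54 [416.8 282.   78. ]
side [227.8, 194.8] 0.62 [456.6  40.8  45. ]
side [254.5, 181.1] 0.42 [559.3  67.5  45. ]
side cup [187.1, 163.1] 0.62 [372.2 200.3  78. ]
side cup [255.4, 179.6] 0.61 [551.   40.3  78. ]
wrist [203.1, 288.1] 0.87 [429.7  13.2  45. ]
wrist cup [252.9, 194.4] 0.64 [555.6  42.4  78. ]
wrist cup [235.3, 203.8] 0.29 [538.6  49.4  78. ]
scene [258.3 195.1] [280.9 183.8]
side [257.4 178.2] [223.5 201.7]
wrist [254.7 191.4] [202.6 283.5]
```

View pics/g.png

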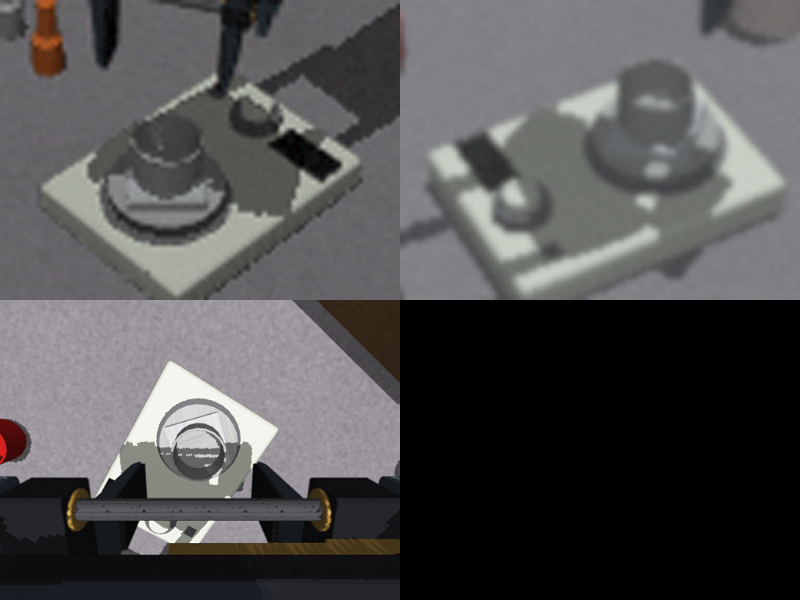

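The cup stands upright and seated on the plate, with its wrist-image position at (253,194) against an expected (255,191). The key stands on a collar well above the housing, so I'll triangulate its height.

```bash
python3 - <<'E'
from h import *
np.set_printoptions(precision=1,suppress=True)
F={c:env.grab_frame(c) for c in("scene","side","wrist")}
R={"scene":ray(F["scene"],(281.2,183)),"side":ray(F["side"],(226.5,195.5)),"wrist":ray(F["wrist"],(203.1,288.1))}
for k in(("scene","side"),("scene","wrist"),("side","wrist"),("scene","side","wrist")):
    print(k,tri([R[x] for x in k]))
# from earlier wrist poses at yaw 90: same rotation, offset (0,74,-20) from TCP
Ri=np.diag([1,-1,-1.]);th=np.arctan2(.3,1)
T=np.array(F["wrist"]["extrinsics"]);s=env.state()
a=np.radians(90-s["ee_rot"][2]);Z=np.array([[np.cos(a),-np.sin(a),0],[np.sin(a),np.cos(a),0],[0,0,1]])
K=np.array(F["wrist"]["intrinsics"])
rr=[]
for p,uv in(((575,0,404.8),(128.2,162.4)),((558.8,-20.4,327.5),(106,151))):
    o=np.array(p)+Z@(T[:3,3]-s["ee_pos"]);d=Z@T[:3,:3]@np.linalg.solve(K,[*uv,1]);d/=np.linalg.norm(d);rr.append((o,d))
    for z in(40,48,55):print(o,z,o+d*(z-o[2])/d[2])
print(tri(rr),tri(rr+list(R.values())))
E
```

```text
('scene', 'side') [444.9  26.2  60.9]
('scene', 'wrist') [428.7  12.9  43.2]
('side', 'wrist') [444.5  18.6  67.6]
('scene', 'side', 'wrist') [443.4  22.3  62.9]
[574.2  73.3 384.5] 40 [432.   13.1  40. ]
[574.2  73.3 384.5] 48 [435.3  14.5  48. ]
[574.2  73.3 384.5] 55 [438.2  15.8  55. ]
[558.   52.9 307.2] 40 [429.6  16.2  40. ]
[558.   52.9 307.2] 48 [433.4  17.3  48. ]
[558.   52.9 307.2] 55 [436.8  18.3  55. ]
[452.4  22.2  88.5] [442.4  20.4  63.4]
```

```bash
python3 -m handwheel '[{"gripper":0,"travel":[-0.0277,-0.0142,0],"twist":0.0},{"gripper":0,"travel":[-0.0277,-0.0141,0],"twist":0},{"gripper":0,"travel":[-0.0277,-0.0142,0.0],"twist":0},{"gripper":0,"travel":[-0.0277,-0.0141,0],"twist":0},{"gripper":0,"travel":[0,0,0.03],"twist":0}]'
python3 -m handwheel '[{"gripper":0,"travel":[0,0,0.035],"twist":0.0},{"gripper":0,"travel":[0,0,0.03],"twist":0},{"gripper":0,"travel":[0,0,0.005],"twist":0},{"gripper":0,"travel":[0,0,0],"twist":0},{"gripper":0,"travel":[0,0,0],"twist":0}]'
python3 - <<'E'
from h import *
np.set_printoptions(precision=1,suppress=True)
F={c:env.grab_frame(c) for c in("scene","side")}
s=env.state();print(s["ee_pos"],s["force"],s["gripper_width"])
p=s["ee_pos"]-[0,0,191]
o=[]
for c in F:
    u,v=proj(F[c],p);print(c,u,v);u,v=int(u),int(v);o.append(cv2.resize(F[c]["frame"][v-26:v+26,u-26:u+26],(400,400),interpolation=cv2.INTER_CUBIC))
save("i",np.hstack(o))
E
```

```text
time_s: 10.1
ee_pos: [433.9, 17.4, 340.6]
ee_rot: [179.7, -0.3, 38.4]
force: [-0.1, 0.1, 0.3]
gripper_width: 6.4
time_s: 10.52
ee_pos: [437.8, 18.0, 267.6]
ee_rot: [180.0, -0.1, 38.4]
force: [-0.3, 0.3, 0.5]
gripper_width: 0.3
[438.1  18.  268.4] [ 0.6 -0.4 -0.8] 0.794337643704139
scene 280.760275066248 177.85767556297728
side 224.1588386035625 193.8135529630758
```

View pics/i.png

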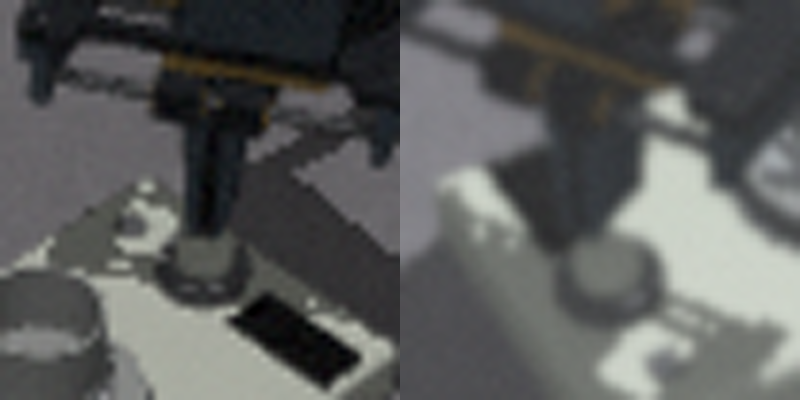

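The closed fingertips sit over the key: the key centre is within 1 px of the projected tip column in both views, and about 35 mm below. I'll descend in small steps, watching the force.

```bash
python3 -m handwheel '[{"gripper":0,"travel":[0,0,0.005],"twist":0.0},{"gripper":0,"travel":[0,0,0.004],"twist":0},{"gripper":0,"travel":[0,0,0.003],"twist":0},{"gripper":0,"travel":[0,0,0],"twist":0}]'
python3 -m handwheel '[{"gripper":0,"travel":[0,0,0.003],"twist":0.0},{"gripper":0,"travel":[0,0,0.003],"twist":0},{"gripper":0,"travel":[0,0,0],"twist":0}]'
python3 -m handwheel '[{"gripper":0,"travel":[0,0,0.002],"twist":0.0},{"gripper":0,"travel":[0,0,0.002],"twist":0},{"gripper":0,"travel":[0,0,0],"twist":0}]'
```

```text
time_s: 10.95
ee_pos: [436.8, 18.0, 254.3]
ee_rot: [-180.0, 0.0, 38.4]
force: [-0.5, -0.9, 0.2]
gripper_width: 1.0
time_s: 11.2
ee_pos: [436.9, 18.0, 248.2]
ee_rot: [-180.0, 0.0, 38.4]
force: [-1.0, 0.4, -0.2]
gripper_width: 0.3
time_s: 11.45
ee_pos: [437.1, 17.9, 244.7]
ee_rot: [180.0, -0.0, 38.4]
force: [-0.2, -0.0, 3.1]
gripper_width: 0.8
```

```bash
python3 -m handwheel '[{"gripper":0,"travel":[0,0,0.001],"twist":0.0},{"gripper":0,"travel":[0,0,0.001],"twist":0},{"gripper":0,"travel":[0,0,0],"twist":0}]'
python3 -m handwheel '[{"gripper":0,"travel":[0,0,0.001],"twist":0.0},{"gripper":0,"travel":[0,0,0.001],"twist":0},{"gripper":0,"travel":[0,0,0],"twist":0}]'
```

```text
time_s: 11.7
ee_pos: [437.1, 18.0, 242.9]
ee_rot: [180.0, -0.0, 38.4]
force: [-1.3, 0.5, 3.8]
gripper_width: 0.5
time_s: 11.95
ee_pos: [437.1, 18.0, 241.0]
ee_rot: [180.0, -0.0, 38.4]
force: [-1.8, -0.0, 6.0]
gripper_width: 0.4
```

```bash
python3 -m handwheel '[{"gripper":0,"travel":[0,0,0.0007],"twist":0.0},{"gripper":0,"travel":[0,0,0],"twist":0},{"gripper":0,"travel":[0,0,0],"twist":0}]'
python3 -c "
from h import *;s=env.state();print(s['ee_pos'],s['force'],s['torque'])"
```

```text
time_s: 12.2
ee_pos: [437.1, 18.0, 240.9]
ee_rot: [180.0, -0.0, 38.4]
force: [-1.9, -0.9, 12.5]
gripper_width: 0.5
[437.06718635  17.95971774 240.94120178] [-1.90108349 -0.90265023 12.49756608] [0.00428153 0.68771688 0.0473868 ]
```

Bottomed out: 12.5 N with no further travel, 6 mm below first contact. I'll release the key, rise, and turn back.

```bash
python3 -m handwheel '[{"gripper":0,"travel":[0,0,-0.015],"twist":0.0},{"gripper":0,"travel":[0,0,-0.03],"twist":-0.12},{"gripper":0,"travel":[0,0,-0.03],"twist":-0.12},{"gripper":0,"travel":[0,0,-0.025],"twist":-0.12},{"gripper":100,"travel":[0,0,0],"twist":-0.12}]'
python3 -m handwheel '[{"gripper":100,"travel":[0,0,0],"twist":-0.12},{"gripper":100,"travel":[0,0,0],"twist":-0.12},{"gripper":100,"travel":[0,0,0],"twist":-0.12},{"gripper":100,"travel":[0,0,0],"twist":-0.06},{"gripper":100,"travel":[0,0,0],"twist":0}]'
python3 -m handwheel '[{"gripper":100,"travel":[-0.033,0.0115,0],"twist":0},{"gripper":100,"travel":[-0.033,0.0115,0],"twist":0},{"gripper":100,"travel":[-0.033,0.0115,0],"twist":0},{"gripper":100,"travel":[-0.033,0.0115,0],"twist":0},{"gripper":100,"travel":[-0.033,0.011,0],"twist":0}]'
python3 -m handwheel '[{"gripper":100,"travel":[-0.033,0.011,0],"twist":0},{"gripper":100,"travel":[-0.033,0.011,0],"twist":0},{"gripper":100,"travel":[-0.030,0.011,0],"twist":0},{"gripper":100,"travel":[0,0,0],"twist":0},{"gripper":100,"travel":[0,0,0],"twist":0}]'
python3 - <<'E'
from h import *
np.set_printoptions(precision=1,suppress=True)
f=env.grab_frame("wrist");s=env.state();print(s["ee_pos"],s["ee_rot"],s["force"])
for r in env.pinpoint("wrist","weight_center")[:2]:print(r["uv"],r["confidence"],onz(f,r["uv"],40))
for z in(80,40):print(proj(f,(527,-243,z)))
save("j",f["frame"])
E
```

```text
time_s: 12.62
ee_pos: [438.4, 18.0, 344.3]
ee_rot: [179.5, -0.2, 66.3]
force: [0.8, 0.0, 0.4]
gripper_width: 4.4
time_s: 13.03
ee_pos: [436.9, 17.9, 339.6]
ee_rot: [-180.0, 0.0, 90.0]
force: [-0.7, -0.6, 0.4]
gripper_width: 37.5
time_s: 13.45
ee_pos: [494.4, -148.6, 339.7]
ee_rot: [180.0, -0.0, 89.9]
force: [1.7, 0.5, 0.4]
gripper_width: 70.6
time_s: 13.87
ee_pos: [527.2, -244.4, 339.1]
ee_rot: [-179.9, -0.0, 89.8]
force: [-0.2, 0.4, -0.7]
gripper_width: 91.4
[ 526.8 -243.2  339.2] [-179.9   -0.1   89.9] [-0.  -0.3 -0.1]
[251.0, 121.0] 0.69 [ 523.9 -182.1   40. ]
[257.1, 191.4] 0.56 [ 529.1 -246.4   40. ]
[254.8 200.3]
[254.8 187.9]
```

View pics/j.png

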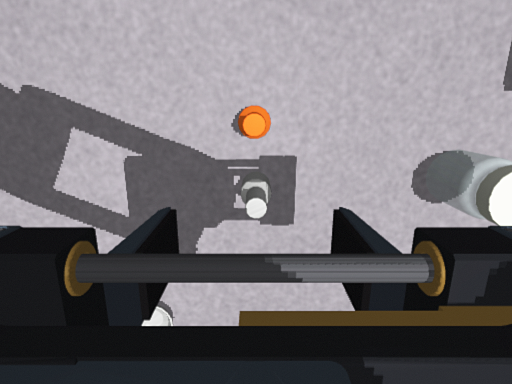

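The steel weight's stem top is at (257,208) and the orange one at (254,122). The offset is about +2 mm in x and −6 mm in y. I'll descend and grip the stem.

```bash
python3 -m handwheel '[{"gripper":100,"travel":[-0.0065,0.002,0.010],"twist":0},{"gripper":100,"travel":[0,0,0.030],"twist":0},{"gripper":100,"travel":[0,0,0.030],"twist":0},{"gripper":100,"travel":[0,0,0.024],"twist":0},{"gripper":100,"travel":[0,0,0.009],"twist":0}]'
python3 -m handwheel '[{"gripper":15,"travel":[0,0,0],"twist":0},{"gripper":15,"travel":[0,0,0],"twist":0},{"gripper":15,"travel":[0,0,0],"twist":0},{"gripper":15,"travel":[0,0,0],"twist":0},{"gripper":15,"travel":[0,0,0],"twist":0}]' 20
python3 -m handwheel '[{"gripper":10,"travel":[0,0,0],"twist":0},{"gripper":10,"travel":[0,0,0],"twist":0},{"gripper":10,"travel":[0,0,0],"twist":0},{"gripper":10,"travel":[0,0,0],"twist":0},{"gripper":10,"travel":[0,0,0],"twist":0}]'
```

```text
time_s: 14.38
ee_pos: [527.6, -248.0, 233.2]
ee_rot: [-179.6, -0.2, 90.1]
force: [0.5, -1.2, 0.9]
gripper_width: 90.8
time_s: 14.8
ee_pos: [529.4, -249.7, 238.6]
ee_rot: [179.8, 0.1, 90.0]
force: [-0.2, -0.1, 0.7]
gripper_width: 60.8
time_s: 15.22
ee_pos: [529.0, -249.6, 237.1]
ee_rot: [180.0, 0.0, 90.0]
force: [-0.4, 0.1, 0.2]
gripper_width: 27.5
```

```bash
python3 -m handwheel '[{"gripper":10,"travel":[0,0,0],"twist":0},{"gripper":10,"travel":[0,0,0],"twist":0},{"gripper":10,"travel":[0,0,0],"twist":0},{"gripper":10,"travel":[0,0,0],"twist":0},{"gripper":10,"travel":[0,0,0],"twist":0}]'
python3 -m handwheel '[{"gripper":10,"travel":[0,0,-0.015],"twist":0},{"gripper":10,"travel":[0,0,-0.030],"twist":0},{"gripper":10,"travel":[0,0,-0.035],"twist":0},{"gripper":10,"travel":[0,0,-0.035],"twist":0},{"gripper":10,"travel":[0,0,-0.015],"twist":0}]'
```

```text
time_s: 15.63
ee_pos: [529.0, -249.5, 237.0]
ee_rot: [-180.0, -0.0, 90.0]
force: [-0.5, -0.1, -0.8]
gripper_width: 17.5
time_s: 16.05
ee_pos: [529.6, -249.8, 371.6]
ee_rot: [179.6, 0.2, 90.0]
force: [0.9, -0.3, -2.1]
gripper_width: 17.3
```

```bash
python3 -m handwheel '[{"gripper":10,"travel":[0.033,0.0035,0],"twist":0},{"gripper":10,"travel":[0.033,0.0035,0],"twist":0},{"gripper":10,"travel":[0.033,0.0035,0],"twist":0},{"gripper":10,"travel":[0.033,0.0035,0],"twist":0},{"gripper":10,"travel":[0.033,0.0035,0],"twist":0}]'
python3 -m handwheel '[{"gripper":10,"travel":[0.033,0.0035,0],"twist":0},{"gripper":10,"travel":[0.033,0.003,0],"twist":0},{"gripper":10,"travel":[0.033,0.003,0],"twist":0},{"gripper":10,"travel":[0.018,0.002,0],"twist":0},{"gripper":10,"travel":[0.0105,0.001,0],"twist":0}]'
python3 -m handwheel '[{"gripper":10,"travel":[0,0,0],"twist":0},{"gripper":10,"travel":[0,0,0],"twist":0},{"gripper":10,"travel":[0,0,0],"twist":0}]'
python3 - <<'E'
from h import *
np.set_printoptions(precision=1,suppress=True)
F={c:env.grab_frame(c) for c in("wrist","scene","side")}
s=env.state();print(s["ee_pos"],s["force"],s["gripper_width"])
o=[]
q=(559,43,110)
for c in F:
    f=F[c];u,v=proj(f,q).astype(int);h=80 if c=="wrist" else 28
    u=np.clip(u,h,511-h);v=np.clip(v,h,383-h)
    o.append(cv2.resize(f["frame"][v-h:v+h,u-h:u+h],(266,266),interpolation=cv2.INTER_CUBIC))
    print(c,u,v,proj(f,(559,43,103)),proj(f,s["ee_pos"]-[0,0,237]))
save("k",np.hstack(o))
E
```

```text
time_s: 16.47
ee_pos: [546.2, -83.1, 366.7]
ee_rot: [-180.0, -0.0, 90.0]
force: [1.3, 0.4, -2.4]
gripper_width: 17.4
time_s: 16.88
ee_pos: [558.9, 45.3, 366.6]
ee_rot: [-180.0, -0.0, 90.1]
force: [-0.6, -0.3, -2.2]
gripper_width: 17.3
time_s: 17.13
ee_pos: [558.9, 41.9, 366.9]
ee_rot: [-180.0, 0.0, 90.0]
force: [0.1, 0.2, -2.6]
gripper_width: 17.5
[559.   41.7 367. ] [ 0.6 -0.6 -1.6] 17.855362437916046
wrist 255 200 [255.  198.5] [255.1 210.6]
scene 258 188 [258.5 190.1] [258.5 184.1]
side 257 170 [257.5 172.6] [257.7 166.3]
```

View pics/k.png

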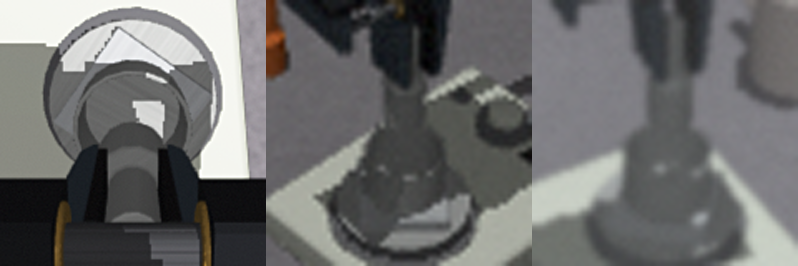

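The weight hangs upright and centred over the cup in all three views, with wrist column about 255 for both. I'll lower it.

```bash
python3 -m handwheel '[{"gripper":10,"travel":[0.0005,0,0.020],"twist":0},{"gripper":10,"travel":[0,0,0.020],"twist":0},{"gripper":10,"travel":[0,0,0.012],"twist":0},{"gripper":10,"travel":[0,0,0.005],"twist":0},{"gripper":10,"travel":[0,0,0],"twist":0}]'
python3 -m handwheel '[{"gripper":10,"travel":[0,0,0],"twist":0},{"gripper":10,"travel":[0,0,0.002],"twist":0},{"gripper":10,"travel":[0,0,0.002],"twist":0},{"gripper":10,"travel":[0,0,0],"twist":0},{"gripper":10,"travel":[0,0,0],"twist":0}]'
python3 -m handwheel '[{"gripper":10,"travel":[0,0,0.002],"twist":0},{"gripper":10,"travel":[0,0,0.001],"twist":0},{"gripper":10,"travel":[0,0,0],"twist":0},{"gripper":10,"travel":[0,0,0],"twist":0}]'
```

```text
time_s: 17.7
ee_pos: [558.8, 42.8, 308.9]
ee_rot: [-179.9, 0.0, 89.9]
force: [-0.4, -0.4, -2.5]
gripper_width: 17.6
time_s: 18.12
ee_pos: [559.0, 43.5, 306.4]
ee_rot: [180.0, -0.0, 90.0]
force: [0.1, 0.0, -2.9]
gripper_width: 17.6
time_s: 18.45
ee_pos: [559.0, 43.5, 303.0]
ee_rot: [-180.0, 0.0, 90.0]
force: [-0.0, 0.3, -1.8]
gripper_width: 17.6
```

```bash
python3 -m handwheel '[{"gripper":10,"travel":[0,0,0.001],"twist":0},{"gripper":10,"travel":[0,0,0.001],"twist":0},{"gripper":10,"travel":[0,0,0],"twist":0},{"gripper":10,"travel":[0,0,0],"twist":0}]'
python3 -m handwheel '[{"gripper":10,"travel":[0,0,0.001],"twist":0},{"gripper":10,"travel":[0,0,0.001],"twist":0},{"gripper":10,"travel":[0,0,0],"twist":0},{"gripper":10,"travel":[0,0,0],"twist":0}]'
```

```text
time_s: 18.78
ee_pos: [559.0, 43.5, 301.0]
ee_rot: [-180.0, 0.0, 90.0]
force: [0.1, 0.6, -1.0]
gripper_width: 17.5
time_s: 19.12
ee_pos: [559.1, 43.4, 299.2]
ee_rot: [180.0, 0.0, 90.0]
force: [-0.6, -0.7, -0.4]
gripper_width: 17.4
```

```bash
python3 -m handwheel '[{"gripper":10,"travel":[0,0,0.001],"twist":0},{"gripper":10,"travel":[0,0,0],"twist":0},{"gripper":10,"travel":[0,0,0],"twist":0}]'
python3 -m handwheel '[{"gripper":30,"travel":[0,0,0],"twist":0},{"gripper":45,"travel":[0,0,0],"twist":0},{"gripper":45,"travel":[0,0,0],"twist":0},{"gripper":45,"travel":[0,0,0],"twist":0},{"gripper":45,"travel":[0,0,0],"twist":0}]'
python3 -m handwheel '[{"gripper":45,"travel":[0,0,-0.015],"twist":0},{"gripper":45,"travel":[0,0,-0.03],"twist":0},{"gripper":45,"travel":[0,0,-0.035],"twist":0},{"gripper":45,"travel":[0,0,-0.02],"twist":0},{"gripper":45,"travel":[-0.03,0,0],"twist":0}]'
python3 -m handwheel '[{"gripper":45,"travel":[-0.03,0,0],"twist":0},{"gripper":45,"travel":[0,0,0],"twist":0},{"gripper":45,"travel":[0,0,0],"twist":0},{"gripper":45,"travel":[0,0,0],"twist":0},{"gripper":45,"travel":[0,0,0],"twist":0}]'
python3 - <<'E'
from h import *
np.set_printoptions(precision=1,suppress=True)
F={c:env.grab_frame(c) for c in("wrist","scene","side")}
s=env.state();print(s["ee_pos"],s["force"],s["gripper_width"])
o=[];q=(530,38,90)
for c in F:
    f=F[c];u,v=proj(f,q).astype(int);h=100 if c=="wrist" else 40
    u=np.clip(u,h,511-h);v=np.clip(v,h,383-h)
    o.append(cv2.resize(f["frame"][v-h:v+h,u-h:u+h],(266,266),interpolation=cv2.INTER_CUBIC))
    print(c,"cup,weight expected",proj(f,(559,43,77)),proj(f,(559,43,104)))
    for t in("cup_center","weight_center"):
        print([(np.round(r["uv"]),round(r["confidence"],2)) for r in env.pinpoint(c,t)[:3]])
save("l",np.hstack(o))
E
```

```text
time_s: 19.37
ee_pos: [559.1, 43.4, 298.2]
ee_rot: [180.0, 0.0, 90.0]
force: [-1.0, 0.4, -0.0]
gripper_width: 17.5
time_s: 19.78
ee_pos: [559.1, 43.5, 298.1]
ee_rot: [180.0, 0.0, 90.0]
force: [-0.3, 0.5, 0.6]
gripper_width: 40.5
time_s: 20.2
ee_pos: [560.1, 16.2, 403.5]
ee_rot: [179.4, -0.2, 90.2]
force: [0.9, -0.1, 0.3]
gripper_width: 40.9
time_s: 20.62
ee_pos: [559.0, -15.9, 397.8]
ee_rot: [-180.0, -0.0, 90.0]
force: [-0.3, 1.2, -0.3]
gripper_width: 41.2
[559.  -15.8 397.9] [-1.   0.  -0.3] 41.25212344895775
wrist cup,weight expected [254.8 123.5] [254.8 125.1]
[(array([250., 124.]), 0.84)]
[(array([255., 124.]), 0.7)]
scene cup,weight expected [258.3 195.6] [258.5 189.9]
[(array([340., 217.]), 0.79), (array([263., 198.]), 0.64)]
[(array([323., 296.]), 0.73), (array([230., 167.]), 0.67), (array([260., 188.]), 0.58)]
side cup,weight expected [257.4 178.7] [257.5 172.3]
[(array([255., 182.]), 0.73), (array([190., 165.]), 0.73), (array([256., 184.]), 0.48)]
[(array([259., 178.]), 0.47), (array([277., 244.]), 0.47), (array([227., 196.]), 0.44)]
```

View pics/l.png

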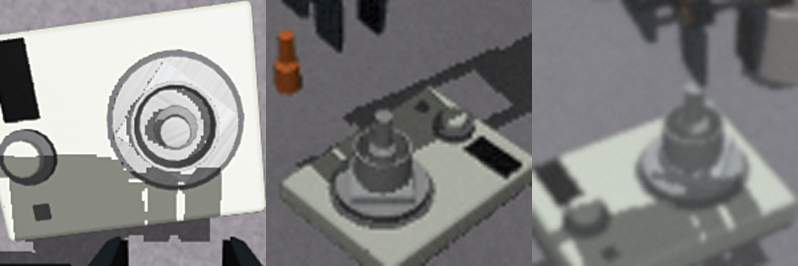

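The weight stands upright in the seated cup, the tare key is back up, and the robot is clear of everything.

```bash
python3 -c "
from workcell import env
print(env.job_done(), env.state()['time_s'])"
```

```text
the job is handed in; nothing more can be done
the job is handed in; nothing more can be done
```

The job is done and handed in, in the order asked, at about 21 s of the 67 s allowed; no verdict was reported.

- **Cup:** I put the steel cup on the plate and turned it about 52° under roughly 3 N until the feet dropped in. I then pressed it gently to the bottom (about 2 N at seated height) and let go.
- **Tare:** I pressed the key until it stopped, 6 mm below first contact. The peak reading was 12.5 N, above the 5 N the key needs but under the 20 N limit. My hands were off the empty cup at the time.
- **Weight:** I lowered the steel weight into the cup in 1–2 mm steps. I let go once the force showed the scale carrying it.

**Last checks:** The final pictures show the cup seated, the weight upright and centred in it, the key back up, and the gripper well clear. The networks' positions matched my expectations within about 6 pixels. I saw no touch on the red cup, the orange weight or the other goods, but I did not re-measure where they stand.

**Disagreement:** My early guess that the key's top was 40 mm high was wrong. First contact came at about 55 mm, found by stepping down and watching the force.

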